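Feed a sanded part through the dust flap of the parts chute

ROBOT

A 6-joint arm with a two-finger parallel gripper is mounted at the origin on the work surface; the furniture and walls round the work are solid. World frame = base frame: x ahead of the robot, y to its left, z up, the work surface at z = 0. Lengths are in m, angles in rad, forces in N, time in s.
With the tool pointing down it reaches from about 0.325 to 0.875 m from the base axis. Payload 4.4 kg.
Tool frame: the origin (TCP) lies between the finger pads; the fingertips stand 25 mm ahead of it and the grasp point (between the pads) lies 6 mm ahead of it; z points along the fingers, y is the line along which they close (so a half turn about z gives the same grasp; the last joint's range is limited). The gripper opens to 85 mm and grips with 20 to 120 N. Pads are 22 mm wide; open, the fingers measure 114 mm over their backs; the gripper's body (76 mm by 85 mm) begins 54 mm behind the grasp point. The pads swing forward as they close: fully open they stand 13 mm farther back than shut.
Start: joints at [-1.415, 0.207, 1.542, -0, 1.393, -0.15], TCP at [0.173, -0.548, 0.256] pointing down, gripper open.
Joint ranges: [-2.73, 2.73], [-0.86, 2.22], [0.23, 2.46], [-1.11, 4.25], [0.08, 2.63], [-2.82, 2.82]. Speed limits (rad/s): [2.79, 2.79, 3.14, 3.14, 3.14, 3.14].

INTERFACE

Orientations are given as a unit quaternion [w, x, y, z].
In Python, from rig import robot gives the robot as it stands.
- The arm moves only by the tool move_arm, never from a script. Its arguments are lists of equal length, an entry for each row: "translation": the shift along the world's x, y, z in mm, a list of three; "twist": the turn about the world's z in rad. In form: {"translation": [[tx, ty, tz], ...], "twist": [twist, ...]}. A call has 1 to 20 rows; each row is the pose to reach, as a shift and turn from the pose commanded when the call began; what a row does not reach only later rows make up. A row lasts 1/8 s, in which the tool goes at most 62.5 mm and 10.7 degrees, less where a joint would pass 70% of its speed; a pose out of reach is approached as far as the arm can. A call with a gripper value outside its range is refused whole. "claw" is the finger opening in mm, from 0 to 85.4, set as the call begins (left out, the last holds). The fingers move at their own pace and stop on an object; "grip_force" is the grip in N (left out, the last holds). Time passes only in rows, so rows that repeat a pose let the fingers close. It gives the time, the measured TCP pose, the force, the opening and the grip force at its end, in the units of the state.
- robot.get_state(): the state, without advancing time (a new reading comes with each control period).
- robot.camera(name): name is "scene" or "side" or "wrist"; returns the picture (480x640x3 uint8, red, green, blue); there is no depth.
- robot.camera_params(name): a dict with "fov_y" (degrees; the focal length in pixels is half the picture's height over the tangent of half this angle, whatever the lens; pixels are square), "cx", "cy" (the principal point, pixels), "k1" (the pictures are not rectified: a ray, as slopes to the right and down, at radius r is drawn at 1 + k1 r^2 times it, then the intrinsics apply), "extrinsics" (4x4, takes a point from camera to world coordinates); the wrist camera has in their place "mount" (4x4, takes a point from camera to tool coordinates, whose origin is the TCP and whose axes are the flange's). Camera axes: x right, y down, z forward; pixel columns grow to the right and rows downward; lengths in m; the calibration is good to about 2 mm. A picture is of the moment at which its call begins: read the wrist's pose just before it. camera_params takes no time and is no camera call.
- robot.hand_in(): hands the job in; it is judged then, once.
The state is a dict: "time_s": time; "joint_pos": joint angles; "joint_velocities": joint speeds; "joint_torque": joint torques, N m; "position": TCP position; "eef_rot": TCP orientation; "wrist_force": force on the tool from outside, world axes, zero at the start; "moment": the same for the moment, N m; "finger_gap": opening from 0.0 (shut) to 1.0 (fully open); "gripper_force": force on a finger pad.
Only numpy, scipy, OpenCV 4.12 (cv2) and the standard library are available. Lean on these libraries where they do the work, as an engineer would, in place of code of your own. Each camera call takes 0.05 s, during which the arm holds its last target. There are 200 camera calls.

TASK

Slide the short beech piece that lies on the white bed of the parts chute sideways until it lies square against the wooden fence, then push its near end along the fence so that it swings the gravity flap open, goes in under it and slips down the slide into the covered box; then draw the fingers back out so the flap falls fully shut behind it. Do it all by pushing with the fingertips: do not pick the piece up, and leave the other things on the bench where they stand.

Things in the scene. Friction and masses are not known exactly. Their poses are not given: they have to be found in the camera images.
- chute: Parts chute fixed on the bench: level white bed, then a plywood box with a yellow-lipped flap as door. Origin on the bench top below the hinge pin, midway between the box sides. x = feeding direction (away from the robot, in at the flap), y left, z up; figures below are mm in this frame. White bed: top z = 60, x -180 to 0, y -55 to 120, going on level through the doorway. Nothing stands over it.
- fence_face (a point): Foot of the brown wooden fence, middle of the face that guides the part: (-94, -31, 60) in the chute's frame. The fence runs along x from -170 to -10 at the right of the bed, is 14 thick (y -45 to -31) and stands 12 above the bed.
- stop_board (a point): Foot of the plywood stop board left of the doorway, middle of its near face: (-14, 81.5, 60) in the chute's frame. The board spans x -14 to 0, y 43 to 120 and stands 32 above the bed. It blocks a part that is not in the lane along the fence.
- door_sill (a point): Middle of the doorway at bed height: (0, 0, 60) in the chute's frame. Clear width y -34 to 34 between wooden beads at x -9 to -4; the box sides stand outside them, x -8 to 144, y 38 to 47 either side, up to z = 117.
- hinge_pin (a point): Middle of the flap's hinge pin: (0, 0, 111) in the chute's frame, 51 above the bed; its knuckles have 4.5 mm radius, so about 46 mm stay clear under the hinge. The clear cover of the box begins 10 mm behind it, top at z = 120.
- flap (a joint): Gravity flap, top-hinged on the pin: 0 = hanging shut (rad), grows as its lower edge swings inward and up (away from the robot), stop at 1.3. About 25 g, no spring or catch; it opens only inward and falls shut by its own weight. Leaf 66 mm wide. A part or finger under it holds it open, and it slides off over them.
- flap_lip (a point): Middle of the flap's lower edge (yellow lip); shut, it hangs 2.5 mm above the bed and 3.5 mm inside the hinge line.
- crest (a point): Middle of the edge at (36, 0, 60) where the bed ends and a slippery steel slide drops at 36 degrees into the box. The piece tips over and slides off by itself 5 to 15 mm after its middle passes it. By then its near end is level with the hinge line or a little past, so fingertips must reach under the hinge: it stops upright fingers short, not ones leaning 25 to 45 degrees (tips foremost, wrist nearer the robot).
- beech_piece: The part to feed: plain beech block 40 x 90 x 18 mm, 35 to 70 g, the only loose thing on the bed. Origin at the centre of its underside; its y axis runs along the 90 mm length (either way round will do), z up. It starts flat on the bed left of the lane, askew by up to 0.35 rad. Flush with the fence its origin is at y = -11 in the chute's frame.
- sanding_block: Bystander: cork sanding block, 62 x 112 x 32 mm, origin at the centre of its underside.
- pine_block: Bystander: pale pine block, 45 x 90 x 45 mm, origin at the centre of its underside.
- packing_block: Bystander: square beech packing block, 60 x 60 x 30 mm, origin at the centre of its underside.
- tape_measure: Bystander: grey and black tape measure, 38 x 90 x 66 mm, origin at the centre of its underside.
- glue_bottle: Bystander: glue bottle with red cap, 59 mm across, 185 mm tall, origin at the centre of its underside.
- wax_tin: Bystander: red tin, 78 mm across, 79 mm tall, origin at the centre of its underside.
Things that resemble listed ones, but are neither listed nor needed, are in the scene too. Of the things shaped like the beech_piece, the beech one is meant.

How it is judged:
On the way, in this order (a step that is already met when the one before it is completed fails the run):
1. the piece lies square along the fence, in front of the flap (y of beech_piece in the frame of chute below -0.005 m and x of beech_piece in the frame of chute below -0.045 m and angle between the y axis of beech_piece and the x axis of chute, either way round below 0.1 rad), for 0.1 s.
2. the piece stands in the doorway and holds the flap open (value of joint flap above 0.3 rad and x of beech_piece in the frame of chute between -0.035 and 0.05 m and y of beech_piece in the frame of chute between -0.02 and 0.02 m), for 0.05 s.
At the end, for the whole second after the job is handed in: The beech piece lies at rest down on the slide inside the box (its origin more than 65 mm beyond the hinge line and at least 10 mm below the bed's level), and the flap hangs shut (within 0.05 rad) (x of beech_piece in the frame of chute between 0.065 and 0.15 m and y of beech_piece in the frame of chute between -0.03 and 0.03 m and z of beech_piece in the frame of chute between 0 and 0.05 m and value of joint flap below 0.05 rad and linear speed of beech_piece below 0.02 m/s); the robot touches nothing.
It fails at once if the beech piece is lifted or stood up: its underside centre rises more than 20 mm above the bed (z of beech_piece in the frame of chute above 0.08 m).
It fails at once if the beech piece is turned on its side on the bed (x of beech_piece in the frame of chute below -0.02 m and angle between beech_piece's own z axis and vertical above 0.7 rad).
It fails at once if one of the bystanders is knocked more than 20 mm out of place (distance of any of sanding_block, pine_block, packing_block, tape_measure, glue_bottle, wax_tin from where it was at the start of the episode above 0.02 m).
It also fails if it takes over 48 s, if anything falls off the work surface, if the arm or the gripper's body presses on something with over 40 N, if the wrist force passes 120 N, or if a joint passes its speed limit or range.

## Working session

There is one attempt and no reset: what is moved stays moved. The work goes in short steps, Python scripts to look and compute and a tool call to move; the robot and the scene stay as the last step left them, time stands still between calls to the robot, and variables do not carry over. Pictures are saved under pics/ and viewed, at most 10 in all, crops included, and the job is handed in when it is done.

Besides the shell and the picture viewer there is one more tool, called after "Emit:" as name(argument=value, ...) on one line, values as JSON. move_arm: Moves the arm, as the interface text tells. Its arguments: {"type":"object","properties":{"translation":{"type":"array"},"twist":{"type":"array"},"claw":{"type":"number"},"grip_force":{"type":"number"}},"required":["translation","twist"]}

```bash
mkdir -p pics; ls; python3 - <<'E'
from rig import robot
import cv2,json
s=robot.get_state();print({k:s[k] for k in('time_s','position','eef_rot')})
for n in('scene','side'):
    p=robot.camera_params(n);print(n,p)
    cv2.imwrite(f'pics/{n}0.png',robot.camera(n)[:,:,::-1])
print(robot.camera_params('wrist'))
E
```

```text
pics
{'time_s': 0.0, 'position': array([ 0.17299355, -0.54762796,  0.25511207]), 'eef_rot': array([-1.15283164e-03,  9.88333429e-01,  1.52301358e-01, -6.42324284e-06])}
scene {'fov_y': 44.36047044583971, 'cx': 324.59818032003955, 'cy': 248.2657988434125, 'k1': -0.19460877593410775, 'extrinsics': array([[ 0.67825735, -0.54210177,  0.49607725, -0.26267672],
       [-0.73460554, -0.48374409,  0.47575871, -0.80507993],
       [-0.0179352 , -0.68710794, -0.72633395,  1.19575085],
       [ 0.        ,  0.        ,  0.        ,  1.        ]])}
side {'fov_y': 53.85152960852533, 'cx': 323.07004451786133, 'cy': 246.8363109776166, 'k1': -0.11723313477217902, 'extrinsics': array([[-0.98103928, -0.11466431,  0.15624987,  0.3098467 ],
       [-0.19356862,  0.53955724, -0.81939561,  0.74899708],
       [ 0.00964969, -0.83410436, -0.55152226,  0.64453548],
       [ 0.        ,  0.        ,  0.        ,  1.        ]])}
{'fov_y': 62.40516233959563, 'cx': 314.8559488010104, 'cy': 247.5067177197889, 'k1': -0.004642122250810907, 'mount': array([[ 6.43608154e-04, -9.47445919e-01, -3.19915327e-01,
         8.10953586e-02],
       [ 9.99999785e-01,  5.68684825e-04,  3.27617622e-04,
        -2.27441581e-04],
       [-1.28468987e-04, -3.19915469e-01,  9.47446081e-01,
        -1.17407649e-01],
       [ 0.00000000e+00,  0.00000000e+00,  0.00000000e+00,
         1.00000000e+00]])}
```

View pics/scene0.png

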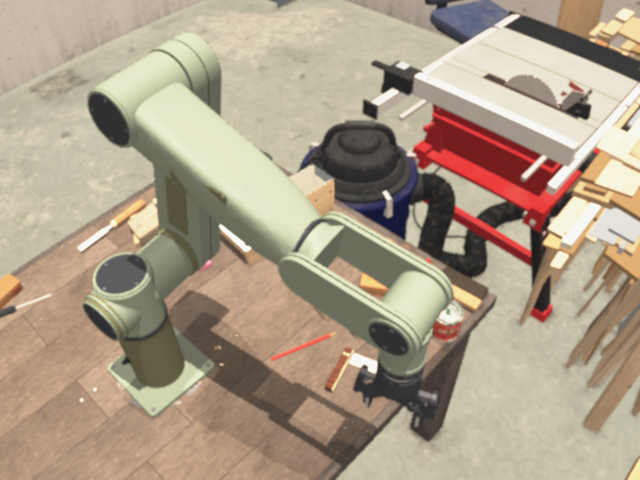

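View pics/side0.png

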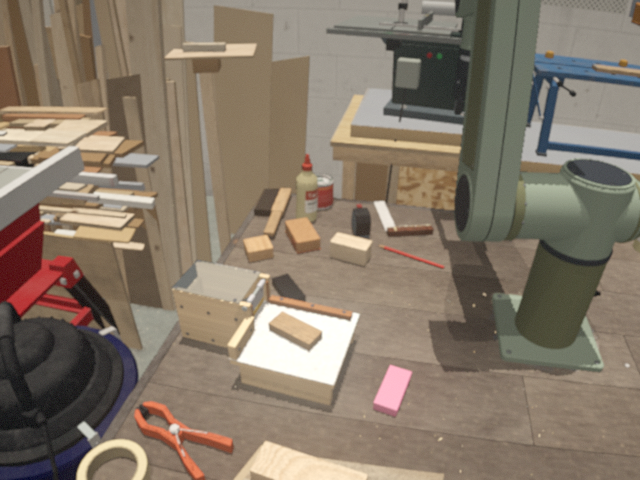

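The side view shows the chute with the white bed (corners about 358,308; 335,400; 240,375) and one loose block on it at (295,330). The fence is the brown strip at (310,307), and the box is on the left at (220,300). A pink block at (393,390) has a similar shape, and more wood lies at the edges. Only the beech piece is on the bed, so I'll confirm it in an enlarged crop.

```bash
python3 - <<'E'
import cv2
im=cv2.imread('pics/side0.png')
cv2.imwrite('pics/crop1.png',cv2.resize(im[250:415,165:375],None,fx=3.6,fy=3.6,interpolation=cv2.INTER_CUBIC))
E
```

```text
(no output)
```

View pics/crop1.png

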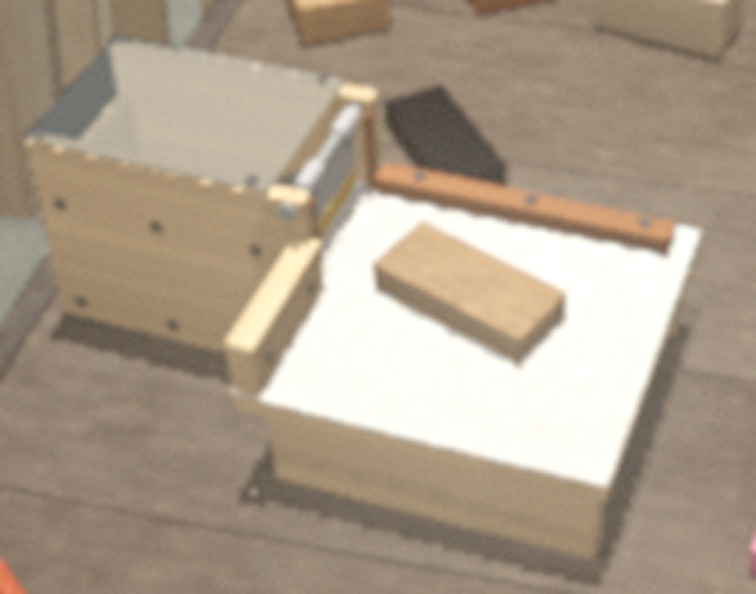

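The crop shows the piece, plain beech with its top corners at crop (427,224), (565,295), (520,350) and (376,265). It is alone on the bed, left of the lane. The bed corners are at crop (702,232), (605,488) and (262,400), and the near foot of the fence is at (668,252).

```bash
cat > h.py <<'E'
import numpy as np, cv2
from rig import robot
from scipy.spatial.transform import Rotation as R
def ray(name,uv,T=None):
    p=robot.camera_params(name); T=p['extrinsics'] if T is None else T
    f=240/np.tan(np.radians(p['fov_y']/2))
    K=np.array([[f,0,p['cx']],[0,f,p['cy']],[0,0,1.]])
    d=cv2.undistortPoints(np.array(uv,float).reshape(-1,1,2),K,np.array([p['k1'],0,0,0,0.])).reshape(-1,2)
    return T[:3,3],np.c_[d,np.ones(len(d))]@T[:3,:3].T
def onplane(name,uv,z,T=None):
    o,d=ray(name,uv,T); return o+d*((z-o[2])/d[:,2])[:,None]
def wristT(s):
    q=s['eef_rot'];T=np.eye(4);T[:3,:3]=R.from_quat([q[1],q[2],q[3],q[0]]).as_matrix();T[:3,3]=s['position']
    return T@robot.camera_params('wrist')['mount']
def fit(A,B): # chute xy -> world xy
    a,b=A-A.mean(0),B-B.mean(0)
    th=np.arctan2((a[:,0]*b[:,1]-a[:,1]*b[:,0]).sum(),(a*b).sum())
    Rm=np.array([[np.cos(th),-np.sin(th)],[np.sin(th),np.cos(th)]])
    return th,Rm,B.mean(0)-Rm@A.mean(0)
E
python3 - <<'E'
from h import *
c=lambda L:np.array(L)/3.6+[165,250]
A=np.array([[-180,-55],[-180,120],[-14,120],[-170,-31]])/1e3
B=onplane('side',c([[702,232],[605,488],[262,400],[668,252]]),.06)[:,:2]
th,Rm,t=fit(A,B);print(th,t,'res mm',(A@Rm.T+t-B)*1e3)
P=onplane('side',c([[427,224],[565,295],[520,350],[376,265]]),.078)[:,:2]
L=(P-t)@Rm*1e3;print(L,L.mean(0)); print(np.linalg.norm(np.diff(L,axis=0),axis=1)); e=L[0]-L[1]+L[3]-L[2];print('ang',np.arctan2(e[1],e[0]))
w=lambda x,y:Rm@np.array([x,y])/1e3+t
print('piece',w(*L.mean(0)),'fence start',w(-130,60))
E
```

```text
-0.0983366261673529 [0.55037501 0.12468485] res mm [[ 1.17719002 -1.29465306]
 [-0.94522625 -1.67516552]
 [ 1.2012788  -0.09161352]
 [-1.43324257  3.0614321 ]]
[[ -52.25759773    1.61571631]
 [-132.86419833   29.52668097]
 [-123.70189911   70.37020544]
 [ -39.25006627   37.25893167]] [-87.01844036  34.6928836 ]
[85.30208677 41.85858596 90.71090629]
ang -0.35411674062762954
piece [0.46718306 0.16775345] fence start [0.42689376 0.19715815]
```

Emit:
move_arm(translation=[[60,50,40],[120,100,50],[170,150,50],[210,210,50],[240,270,50],[260,330,50],[270,390,50],[280,450,50],[290,510,50],[300,570,50],[300,630,50],[300,690,50],[300,750,50],[300,780,50],[300,780,50],[300,780,50]], twist=[0.1,0.2,0.3,0.4,0.5,0.6,0.7,0.8,0.9,1.0,1.1,1.167,1.167,1.167,1.167,1.167], claw=40)

```text
time_s: 2.1
position: [0.4727, 0.2318, 0.3056]
eef_rot: [0.0, 0.74, 0.672, -0.001]
wrist_force: [0.0, -0.6, 0.0]
finger_gap: 0.469
gripper_force: 0.0
```

```bash
python3 - <<'E'
from h import *
s=robot.get_state();print(s['time_s'],s['position'],s['eef_rot'],s['joint_pos'])
cv2.imwrite('pics/w1.png',robot.camera('wrist')[:,:,::-1]);np.save('w1.npy',wristT(s))
E
```

```text
2.1 [0.47267253 0.23184854 0.30564707] [ 3.12795616e-05  7.40314952e-01  6.72259700e-01 -8.16246469e-04] [ 2.91977051e-01  6.83921238e-02  1.59520039e+00 -7.62771434e-04
  1.47944653e+00  3.88329061e-01]
```

View pics/w1.png

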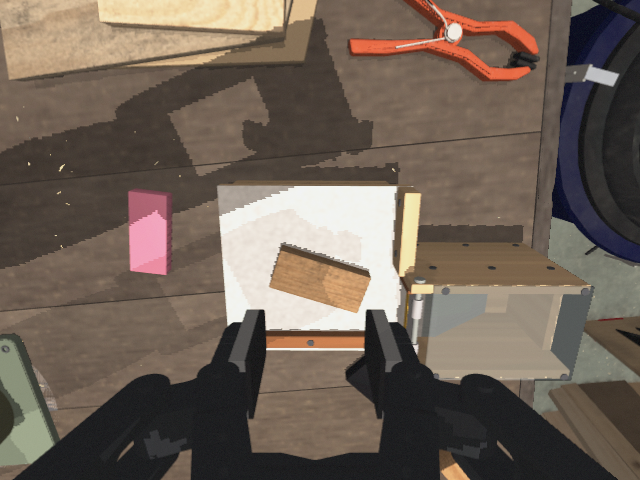

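The wrist view shows the piece with top corners near (281,250), (370,275), (360,312) and (270,284). The fence is at row 331 to 348, the pin runs (419,281) to (414,347), and the bed's left edge corners are (218,186) and (397,185).

```bash
python3 - <<'E'
from h import *
T=np.load('w1.npy');im=cv2.imread('pics/w1.png')
th=-.0983;t=np.array([.5504,.1247])
Rm=np.array([[np.cos(th),-np.sin(th)],[np.sin(th),np.cos(th)]])
loc=lambda uv,z:np.round((onplane('wrist',uv,z,T)[:,:2]-t)@Rm*1e3,1)
print('bed (-180,120),(-14,120),(-180,-55)',loc([[218,186],[397,185],[229,349]],.06))
print('pin (0,+-33)',loc([[419,281],[414,347]],.111))
print('stopboard top(-14..0,120)',loc([[404,192],[420,193]],.092))
print('fence foot y -31',loc([[262,330],[380,330]],.06))
hsv=cv2.cvtColor(im,cv2.COLOR_BGR2HSV)
m=cv2.inRange(hsv,(5,70,60),(25,200,230));k=np.zeros_like(m);k[230:320,250:385]=m[230:320,250:385]
c=max(cv2.findContours(k,0,1)[0],key=cv2.contourArea)
r=cv2.minAreaRect(c);b=cv2.boxPoints(r);print(r);print(loc(b,.078),loc([r[0]],.078))
E
```

```text
bed (-180,120),(-14,120),(-180,-55) [[-178.4  117.5]
 [ -13.9  118.9]
 [-179.9  -55.8]]
pin (0,+-33) [[  0.1  45.4]
 [  1.2 -19.9]]
stopboard top(-14..0,120) [[-14.2 118.5]
 [ -0.7 117.7]]
fence foot y -31 [[-143.9  -32.8]
 [ -21.1  -32.4]]
((320.1431884765625, 279.3720397949219), (95.01240539550781, 44.49281311035156), 17.2414608001709)
[[-133.5   24.8]
 [-119.9   67.4]
 [ -35.3   39.8]
 [ -46.    -4.9]] [[-84.1  32.4]]
```

Emit:
move_arm(translation=[[0,0,-60],[0,0,-120],[0,0,-170],[0,0,-200],[0,0,-215],[0,0,-216],[-1,-10,-216],[-2,-20,-216],[-3,-30,-216],[-4,-40,-216],[-5,-50,-216],[-6,-60,-216],[-6.9,-70,-216],[-7.4,-75,-216],[-7.6,-77,-216],[-7.6,-77,-216]], twist=[0,0,0,0,0,0,0,0,0,0,0,0,0,0,0,0])

```text
time_s: 4.15
position: [0.4654, 0.1546, 0.0902]
eef_rot: [-0.0, 0.741, 0.672, -0.0]
wrist_force: [0.1, -0.5, 0.1]
finger_gap: 0.468
gripper_force: 0.0
```

```bash
python3 - <<'E'
from h import *
s=robot.get_state();print(s['time_s'],s['position'],s['wrist_force'])
a=robot.camera('side')[250:415,165:375];b=robot.camera('wrist')
cv2.imwrite('pics/s2.png',np.hstack([cv2.resize(a,(450,354)),cv2.resize(b[120:],(350,263)).copy() if 0 else cv2.resize(b,(350,263))[:263].__class__ and cv2.copyMakeBorder(cv2.resize(b,(350,263)),0,91,0,0,0)])[:,:,::-1])
E
```

```text
4.15 [0.46544974 0.15461618 0.09022488] [ 0.13585608 -0.4975804   0.12155918]
```

View pics/s2.png

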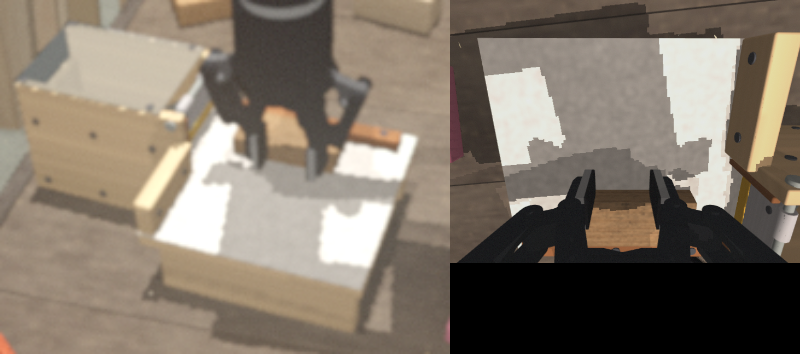

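The piece now lies parallel to the fence, in front of the fingers (wrist crop 580-695, 190). There is no contact force yet, so I'll seat it with small steps.

Emit:
move_arm(translation=[[-0.2,-2,0],[-0.3,-3,0],[-0.3,-3,0],[-0.3,-3,0]], twist=[0,0,0,0])

```text
time_s: 4.75
position: [0.4653, 0.1517, 0.0903]
eef_rot: [0.0, 0.741, 0.672, 0.0]
wrist_force: [-0.5, 1.5, 0.4]
finger_gap: 0.468
gripper_force: 0.3
```

Emit:
move_arm(translation=[[-0.1,-1,0],[-0.2,-2,0],[-0.2,-2,0]], twist=[0,0,0])

```text
time_s: 5.12
position: [0.4653, 0.1515, 0.0907]
eef_rot: [-0.001, 0.741, 0.671, 0.002]
wrist_force: [0.5, 7.2, 0.1]
finger_gap: 0.468
gripper_force: 3.8
```

Seated at 7 N without moving. Now I back off, lift, turn and get behind the near end with the fingers shut.

Emit:
move_arm(translation=[[1.5,15,0],[3,30,20],[0,25,70],[-20,15,90],[-40,0,90],[-60,-10,90],[-75,-18,90],[-85,-18,90],[-85,-18,90],[-85,-18,90],[-85,-18,90],[-85,-18,60],[-85,-18,20],[-85,-18,2],[-85,-18,2]], twist=[0,0,0,0.18,0.36,0.54,0.72,0.9,1.08,1.26,1.44,1.571,1.571,1.571,1.571], claw=0)

```text
time_s: 7.0
position: [0.3784, 0.1316, 0.0908]
eef_rot: [-0.002, 0.049, 0.999, -0.001]
wrist_force: [0.1, -0.1, 0.9]
finger_gap: 0.003
gripper_force: 0.0
```

```bash
python3 - <<'E'
from h import *
s=robot.get_state();print(s['time_s'],s['position'],s['eef_rot'],s['wrist_force'])
th=-.0983;d=s['position'][:2]-[.5504,.1247];print('local',np.cos(th)*d[0]+np.sin(th)*d[1],-np.sin(th)*d[0]+np.cos(th)*d[1])
a=robot.camera('side')[250:415,165:375];b=robot.camera('wrist');np.save('w2.npy',wristT(s));cv2.imwrite('pics/w2raw.png',b[:,:,::-1])
p=cv2.copyMakeBorder(cv2.resize(a,(320,252)),0,108,0,0,0)
cv2.imwrite('pics/s3.png',np.hstack([p,cv2.resize(b,(480,360))])[:,:,::-1])
E
```

```text
7.0 [0.37835235 0.13157294 0.09084733] [-2.19682158e-03  4.85682302e-02  9.98817203e-01 -7.04297113e-04] [ 0.108842   -0.07927006  0.8911919 ]
local -0.17189160363213926 -0.010045301018404508
```

View pics/s3.png

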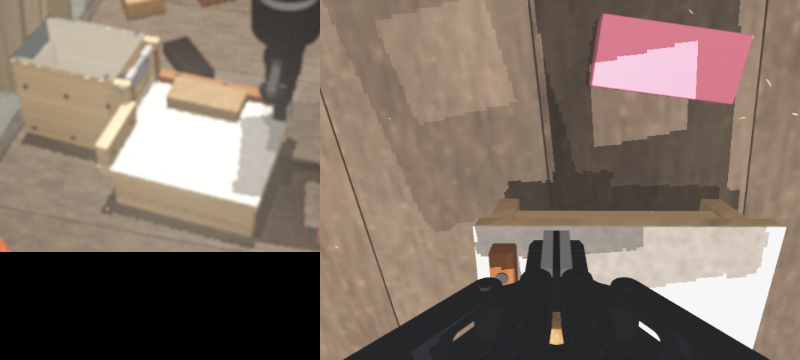

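The side view shows the piece flat and square along the fence, with the fingers behind its near end. I can't lean the fingers with this interface, so I'll push along the fence with a brisk finish, stop short of the hinge and let the piece glide over the crest.

Emit:
move_arm(translation=[[10.4,3,2],[20.3,2,2],[25.3,1.5,2],[31.3,1,2],[40.2,0.1,2],[58.1,-1.7,2],[94,-5.2,2],[148.7,-10.6,2],[148.7,-10.6,2],[120,-8,2],[100,-6,2],[100,-6,2]], twist=[0,0,0,0,0,0,0,0,0,0,0,0])

```text
time_s: 8.6
position: [0.4771, 0.1259, 0.0938]
eef_rot: [-0.001, 0.048, 0.999, -0.0]
wrist_force: [0.7, -0.3, -0.1]
finger_gap: 0.001
gripper_force: 0.0
```

```bash
python3 - <<'E'
from h import *
s=robot.get_state();print(s['time_s'],s['position'],s['wrist_force'])
a=robot.camera('side')[250:415,165:375]
cv2.imwrite('pics/s4.png',cv2.resize(a,(630,495))[:,:,::-1])
E
```

```text
8.6 [0.47707179 0.12587875 0.09381844] [ 0.65926457 -0.32505772 -0.10605515]
```

View pics/s4.png

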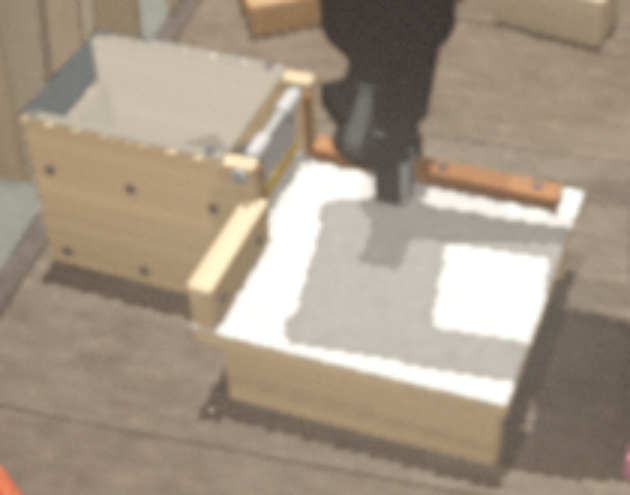

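The piece is gone from the bed and the flap looks shut. I'll lift clear and look into the box from above.

Emit:
move_arm(translation=[[-15,1,10],[-15,1,70],[0,0,130],[50,0,190],[110,0,220],[160,0,220],[190,0,220],[190,0,220],[190,0,220]], twist=[0,0,0,0,0,0,0,0,0])

```text
time_s: 9.78
position: [0.6697, 0.1256, 0.3139]
eef_rot: [-0.0, 0.049, 0.999, -0.0]
wrist_force: [-0.4, -0.0, 0.6]
finger_gap: -0.004
gripper_force: 0.0
```

```bash
python3 - <<'E'
from h import *
s=robot.get_state();print(s['time_s'],s['position'],s['wrist_force'])
cv2.imwrite('pics/w5.png',robot.camera('wrist')[:,:,::-1]);np.save('w5.npy',wristT(s))
E
```

```text
9.775 [0.66965613 0.12561613 0.31390122] [-0.35381641 -0.03662101  0.58875377]
```

View pics/w5.png

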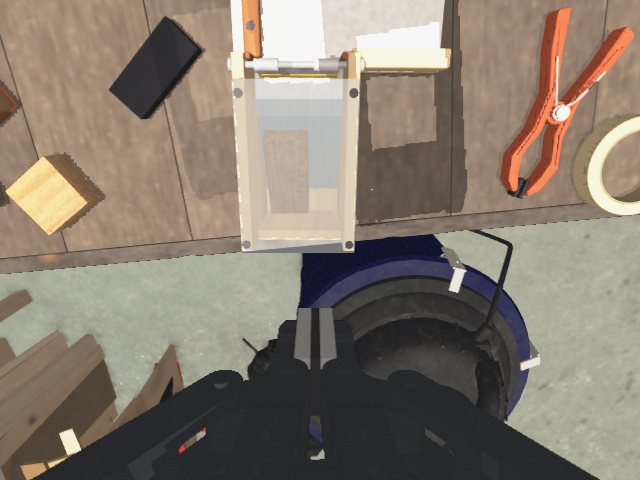

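The view shows the piece down in the box (265-308, 130-213), with the yellow lip hanging at row 76, directly at the pin, so the flap is shut. I'll check the position and hand in.

```bash
python3 - <<'E'
from h import *
T=np.load('w5.npy');th=-.0983;Rm=np.array([[np.cos(th),-np.sin(th)],[np.sin(th),np.cos(th)]])
p=(onplane('wrist',[[287,171]],.045,T)[:,:2]-[.5504,.1247])@Rm*1e3;print(p)
if 70<p[0,0]<145: print(robot.hand_in())
E
```

```text
[[ 87.35451033 -14.62493984]]
the job is handed in; nothing more can be done
None
```

The beech piece was pushed along the fence, went under the flap and down into the covered box; in the last picture the flap hangs shut, and the job is handed in, though the hand-in returned no verdict.

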